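Put the experiment kit away in its foam trays

TASK

The session is over: put the camera, the scent jar, the power adapter and the air manifold away, each in the foam tray whose cut-out is made for its shape, upright as it stands now and sitting flat on the bottom of the cut-out. Set them in gently rather than dropping them, in any order, and leave the mug and the mouse where they are.

Things in the scene. Friction and masses are not known exactly. Their poses are not given: they have to be found in the camera images.
- camera: Machine-vision camera standing on its back with the lens up: red square body 54 x 54 mm in plan, 42 mm tall with dark fins, and on it a black round lens barrel 42 mm across up to 72 mm. Rigid, about 0.3 kg. Origin: centre of its underside; z up, x and y square to the body's sides.
- jar: Amber glass scent jar, closed, with white lid and pale label, standing upright: round, straight-sided and 56 mm across from 5 mm up to 36 mm, then narrowing to a neck under the 50 mm lid, 70 mm tall in all, about 0.25 kg. Origin: centre of its underside; z up.
- adapter: Black power adapter lying flat, without cables: block 104 mm (its x) x 50 mm (its y), 40 mm tall, pale blank rating plate on top, about 0.35 kg. Origin: centre of its underside; z up.
- manifold: Aluminium air manifold lying flat: slim bar 110 mm (its x) x 30 mm (its y), 36 mm tall, with four brass-and-blue hose fittings 13 mm across in a row along the top, up to 50 mm; about 0.4 kg. Origin: centre of its underside; z up.
- tray_square: Cut-out: square, 70 x 70 mm, sides along x and y; made for the camera. Its own frame: origin under the tray's centre on the table, x along the 160 mm side, y along the 110 mm side, z up. Light-grey shallow storage tray, 160 x 110 mm, fixed to the table, rim 23 mm high; charcoal foam fills it to 22 mm above the table and has one cut-out in its centre, 14 mm deep, whose bright yellow floor lies 8 mm above the table.
- tray_round: Cut-out: round, 72 mm across; made for the jar. Its own frame: origin under the tray's centre on the table, x along the 160 mm side, y along the 110 mm side, z up. Light-grey shallow storage tray, 160 x 110 mm, fixed to the table, rim 23 mm high; charcoal foam fills it to 22 mm above the table and has one cut-out in its centre, 14 mm deep, whose bright yellow floor lies 8 mm above the table.
- tray_wide: Cut-out: wide rectangle, 120 mm along x by 66 mm along y; made for the power adapter. Its own frame: origin under the tray's centre on the table, x along the 160 mm side, y along the 110 mm side, z up. Light-grey shallow storage tray, 160 x 110 mm, fixed to the table, rim 23 mm high; charcoal foam fills it to 22 mm above the table and has one cut-out in its centre, 14 mm deep, whose bright yellow floor lies 8 mm above the table.
- tray_slim: Cut-out: slim rectangle, 126 mm along x by 46 mm along y; made for the air manifold. Its own frame: origin under the tray's centre on the table, x along the 160 mm side, y along the 110 mm side, z up. Light-grey shallow storage tray, 160 x 110 mm, fixed to the table, rim 23 mm high; charcoal foam fills it to 22 mm above the table and has one cut-out in its centre, 14 mm deep, whose bright yellow floor lies 8 mm above the table.
- mug: Bystander: blue ceramic mug, 80 mm across, 92 mm tall, standing on the table to the robot's right. Origin: centre of its underside.
- mouse: Bystander: dark grey computer mouse, 100 x 58 mm, 32 mm tall, lying to the robot's left. Origin: centre of its underside.

How it is judged:
By the outcome, as a careful person would: the job done as asked, in the order asked, and still so for the second after the job is handed in, with the robot touching nothing.
It also fails if it takes over 99 s, if anything falls off the work surface, if the arm or the gripper's body presses on something with over 40 N, if the wrist force passes 120 N, or if a joint passes its speed limit or range.

ROBOT

A 6-joint arm with a two-finger parallel gripper is mounted at the origin on the work surface. World frame = base frame: x ahead of the robot, y to its left, z up, the work surface at z = 0. Lengths are in m, angles in rad, forces in N, time in s.
With the tool pointing down it reaches from about 0.35 to 0.975 m from the base axis. Payload 4.9 kg.
Tool frame: the origin (TCP) lies midway between the tips of the shut fingers; the grasp point (between the pads) lies 19 mm behind it; z points along the fingers, y is the line along which they close (so a half turn about z gives the same grasp; the last joint's range is limited). The gripper opens to 85 mm and grips with 20 to 120 N. Pads are 22 mm wide; open, the fingers measure 114 mm over their backs; the gripper's body (76 mm by 85 mm) begins 54 mm behind the grasp point. The pads swing forward as they close: fully open they stand 13 mm farther back than shut.
Start: joints at [0.984, 0.053, 1.613, -0, 1.476, -0.119], TCP at [0.282, 0.558, 0.231] pointing down, gripper open.
Joint ranges: [-3.01, 3.01], [-1.01, 2.22], [0.06, 2.58], [-1.02, 4.17], [0.09, 2.62], [-3.14, 3.14]. Speed limits (rad/s): [2.57, 2.57, 3.14, 3.14, 3.14, 3.14].

INTERFACE

Orientations are given as a rotation vector (axis times angle).
In Python, from station import ctrl gives the robot as it stands. The module is installed in compiled form; this text tells all that it offers.
- The arm moves only by the shell command python3 -m handwheel 'ROWS' [OPENING] [FORCE]. ROWS is JSON, a list of rows, each a list of 2 entries, a list of its own where there are three numbers: the shift along the tool's x, y, z in cm, then the turn, a rotation vector about the tool's x, y, z in rad. In form: [[[tx, ty, tz], [ax, ay, az]], ...]. A call has 1 to 5 rows; each row is the pose to reach, as a shift and turn from the pose commanded when the call began, along the tool's axes at that moment; what a row does not reach only later rows make up. A row lasts 1/8 s, in which the tool goes at most 62.5 mm and 10.7 degrees, less where a joint would pass 70% of its speed; a pose out of reach is approached as far as the arm can. A call with a gripper value outside its range is refused whole. OPENING is the gripper's target within -1 to 1 (shut at 1, half-way at 0, fully open at -1), set as the call begins (- or left out, the last holds). The fingers move at their own pace and stop on an object; FORCE is the grip in N (left out, the last holds). Time passes only in rows, so rows that repeat a pose let the fingers close. It gives the time, the measured TCP pose, the force, the opening and the grip force at its end, in the units of the state.
- ctrl.get_obs(): the state, without advancing time (a new reading comes with each control period).
- ctrl.get_image(name): name is "scene" or "top"; returns the picture (480x640x3 uint8, blue, green, red); there is no depth.
- ctrl.calibration(name): a dict with "fx", "fy", "cx", "cy" (pixels), "k1" (the pictures are not rectified: a ray, as slopes to the right and down, at radius r is drawn at 1 + k1 r^2 times it, then the intrinsics apply), "R" (3x3) and "t" (3): a world point X has camera coordinates R X + t. Camera axes: x right, y down, z forward; pixel columns grow to the right and rows downward; lengths in m; the calibration is good to about 2 mm. A picture is of the moment at which its call begins. calibration takes no time and is no camera call.
- ctrl.finish_job(): hands the job in; it is judged then, once.
Trained networks look in the newest picture that a camera, given by its name, has taken for a name from the list of things; names that differ only in an ending like _2 or _b are one class to them, and where a whole thing is asked for, a point or a joint stands for the part that bears it (a point fixed in the world has none). Each returns a list of dicts, best first, with "score" (0 to 1); they miss things now and then, are a little off and sometimes report something else, mostly with a low value. They report only what shows in the picture. A call takes as long as a camera call.
- ctrl.look_for(camera, query): "position" ([column, row] in pixels, amid what is visible of it).
- ctrl.landmark_of(camera, query): "position" ([column, row] in pixels: a listed point, or the origin of a listed thing).
The state is a dict: "t": time; "q": joint angles; "dq": joint speeds; "effort": joint torques, N m; "tool_pos": TCP position; "tool_rot": TCP orientation; "contact_force": force on the tool from outside, world axes, zero at the start; "wrist_torque": the same for the moment, N m; "opening": finger opening in m; "grip_force": force on a finger pad.
Only numpy, scipy, OpenCV 4.12 (cv2) and the standard library are available. Lean on these libraries where they do the work, as an engineer would, in place of code of your own. Each camera call takes 0.05 s, during which the arm holds its last target. There are 200 camera calls.

## Working session

There is one attempt and no reset: what is moved stays moved. The work goes in short steps, Python scripts to look and compute and a shell command to move; the robot and the scene stay as the last step left them, time stands still between calls to the robot, and variables do not carry over. Pictures are saved under pics/ and viewed, at most 14 in all, crops included, and the job is handed in when it is done.

```bash
mkdir -p pics; cat > h.py <<'E'
import numpy as np, cv2
from station import ctrl
def snap(n,f):
    im=np.asarray(ctrl.get_image(n)); cv2.imwrite('pics/'+f,im); return im
def px2w(n,p,z):
    c=ctrl.calibration(n); R=np.array(c['R']);t=np.array(c['t'])
    d=np.array([(p[0]-c['cx'])/c['fx'],(p[1]-c['cy'])/c['fy']])
    u=d.copy()
    for _ in range(30): u=d/(1+c['k1']*(u@u))
    r=R.T@np.array([u[0],u[1],1]); o=-R.T@t
    return (o+r*(z-o[2])/r[2])
def w2px(n,X):
    c=ctrl.calibration(n); p=np.array(c['R'])@np.array(X)+np.array(c['t']); u=p[:2]/p[2]
    u=u*(1+c['k1']*(u@u)); return np.array([u[0]*c['fx']+c['cx'],u[1]*c['fy']+c['cy']])
E
python3 - <<'E'
from h import *
snap('top','top0.png');snap('scene','sc0.png')
for n in('top','scene'):
    c=ctrl.calibration(n);print(n,c['fx'],-np.array(c['R']).T@np.array(c['t']),np.round(c['R'],2).tolist())
o=ctrl.get_obs();print(o['tool_pos'],o['tool_rot'],o['t'],o['opening'])
for q,z in dict(camera=0,jar=0,adapter=0,manifold=0,tray_square=0,tray_round=0,tray_wide=0,tray_slim=0).items():
    for r in ctrl.landmark_of('top',q)[:2]: print(q,np.round(r['position'],1),r['score'],px2w('top',r['position'],z).round(3))
E
```

```text
top 527.3490316867905 [ 0.41015585 -0.00187903  1.61351559] [[-0.03, -1.0, -0.01], [-1.0, 0.03, -0.07], [0.07, 0.0, -1.0]]
scene 615.2084760607124 [ 1.91149989 -0.44223421  1.00522018] [[0.31, 0.95, -0.01], [0.52, -0.18, -0.84], [-0.8, 0.26, -0.55]]
[0.28150279 0.55737324 0.23017769] [-7.27989706e-01 -3.05543588e+00  2.75390264e-03] 0.1 0.08545240596608027
camera [363.8 249.7] 0.61 [ 0.464 -0.104  0.   ]
jar [419.  267.8] 0.51 [ 0.404 -0.271  0.   ]
adapter [242.7 271.1] 0.92 [0.408 0.269 0.   ]
manifold [296.3 264.3] 0.85 [0.425 0.104 0.   ]
manifold [422.1 268.2] 0.73 [ 0.402 -0.281  0.   ]
tray_square [244.4 267.8] 0.72 [0.418 0.264 0.   ]
tray_square [439.4 207.2] 0.57 [ 0.588 -0.342  0.   ]
tray_round [363.8 190. ] 0.8 [ 0.648 -0.11   0.   ]
tray_wide [291.3 188.5] 0.85 [0.659 0.114 0.   ]
tray_wide [497.9 257.7] 0.51 [ 0.427 -0.518  0.   ]
tray_slim [221.  216.6] 0.89 [0.578 0.334 0.   ]
```

View pics/top0.png

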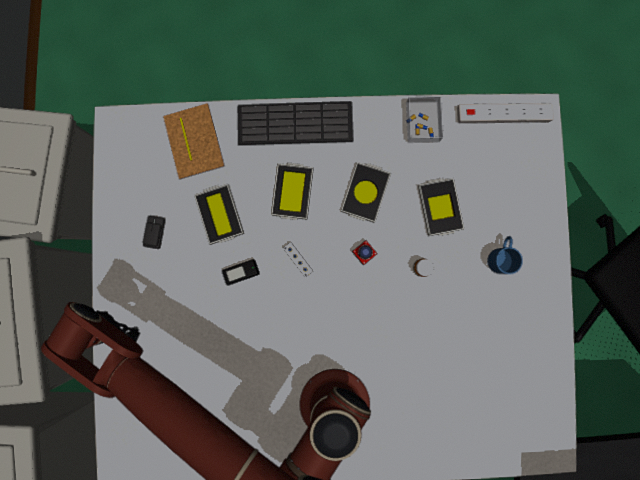

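View pics/sc0.png

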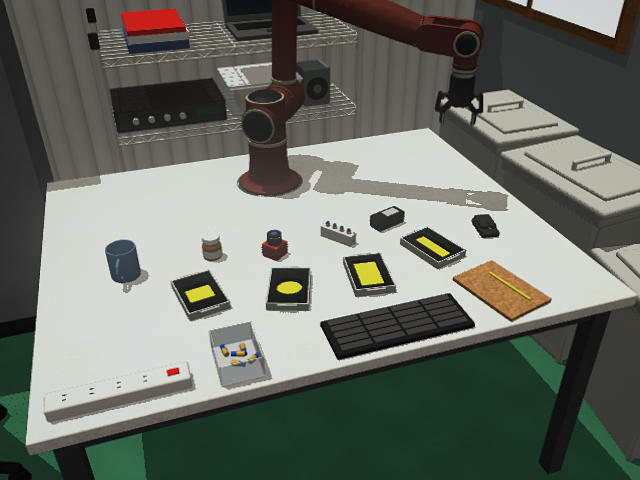

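The top view shows the adapter at (241,271), manifold (297,258), camera (364,252) and jar (423,266). The trays are slim (220,214), wide (292,191), round (366,192) and square (441,207). The mug is at (505,260) and the mouse at (153,231).

```bash
python3 - <<'E'
from h import *
a=cv2.imread('pics/top0.png');b=cv2.imread('pics/sc0.png')
cv2.imwrite('pics/c1.png',cv2.resize(a[155:295,190:470],None,fx=2.85,fy=2.85,interpolation=cv2.INTER_CUBIC))
cv2.imwrite('pics/c2.png',cv2.resize(b[195:325,160:475],None,fx=2.5,fy=2.5,interpolation=cv2.INTER_CUBIC))
E
```

```text
(no output)
```

View pics/c1.png

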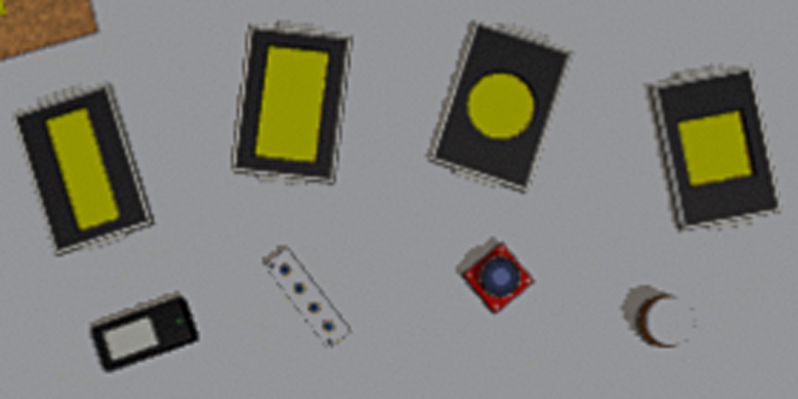

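View pics/c2.png

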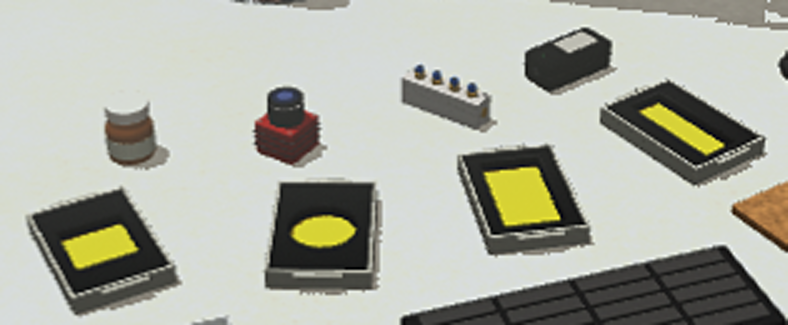

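Crop 1 shows each foam's dark rectangle clearly, along with the adapter's black block, the manifold's four blue fittings, the red camera square and the white jar lid. Crop 2 confirms which cut-out is which and that everything stands upright.

```bash
cat > meas.py <<'E'
from h import *
K=8
def seg(im,c,w,fn,z,hull=True,n='top'):
    x0,y0=c[0]-w,c[1]-w
    s=cv2.resize(im[y0:y0+2*w,x0:x0+2*w],None,fx=K,fy=K,interpolation=cv2.INTER_CUBIC).astype(int)
    m=fn(s).astype(np.uint8)
    cs=[k for k in cv2.findContours(m,cv2.RETR_EXTERNAL,cv2.CHAIN_APPROX_NONE)[0] if cv2.contourArea(k)>60]
    k=max(cs,key=cv2.contourArea)[:,0].astype(float)
    P=np.array([px2w(n,((p[0]+.5)/K-.5+x0,(p[1]+.5)/K-.5+y0),z)[:2] for p in k[::2]])
    return P
def rect(P):
    (c,s,a)=cv2.minAreaRect((P*1000).astype(np.float32))
    if s[0]<s[1]: s=s[::-1];a+=90
    return np.round(c,1),np.round(s,1),round((a+90)%180-90,1)
dark=lambda s:s.max(2)<75
yel=lambda s:(s[...,1]>110)&(s[...,0]<70)
red=lambda s:(s[...,2]>90)&(s[...,1]<70)
E
python3 - <<'E'
from meas import *
a=cv2.imread('pics/top0.png');
for n,c in dict(slim=(220,214),wide=(292,191),round=(366,192),square=(441,207)).items():
    print(n,'foam',rect(seg(a,c,36,lambda s:dark(s)|yel(s),.022)),'floor',rect(seg(a,c,36,yel,.008)))
print('adapter top',rect(seg(a,(241,271),24,dark,.04)))
for z in(.042,0):print('cam',rect(seg(a,(364,252),18,red,z)))
lid=lambda s:s.min(2)>178
print('table/lid level',a[285,400],a[266,427])
P=seg(a,(426,267),14,lid,.07);print('lid',rect(P),cv2.minEnclosingCircle((P*1000).astype(np.float32)))
x0,y0=275,232
s=cv2.resize(a[y0:284,x0:320],None,fx=K,fy=K,interpolation=cv2.INTER_CUBIC).astype(int)
m=(s.max(2)<110).astype(np.uint8)
n,l,st,ce=cv2.connectedComponentsWithStats(m)
for i in range(1,n):
    if st[i,4]>150:
        p=(ce[i]+.5)/K-.5+[x0,y0];print('fit',st[i,4],p.round(1),px2w('top',p,.045).round(4))
E
```

```text
slim foam (array([585. , 338.4]), array([153. , 101.6]), 16.7) floor (array([585.5, 339.4]), array([124.5,  44.6]), 16.3)
wide foam (array([648.7, 111.3]), array([152.8, 102.8]), -8.2) floor (array([649.4, 111.5]), array([118.8,  64.8]), -8.2)
round foam (array([ 640.4, -113.4]), array([152.1, 101.5]), -19.8) floor (array([ 641.5, -112.9]), array([68.8, 68.2]), 88.0)Traceback (most recent call last):
  File "<stdin>", line 4, in <module>
  File "meas.py", line 9, in seg
    P=np.array([px2w(n,((p[0]+.5)/K-.5+x0,(p[1]+.5)/K-.5+y0),z)[:2] for p in k[::2]])
                ~~~~^^^^^^^^^^^^^^^^^^^^^^^^^^^^^^^^^^^^^^^^^^^
  File "h.py", line 6, in px2w
    c=ctrl.calibration(n); R=np.array(c['R']);t=np.array(c['t'])
ValueError: time passes only in moves, steps and waits
```

```bash
python3 - <<'E'
import re
s=open('h.py').read()
s=s.replace("c=ctrl.calibration(n)","c=cal(n)").replace("def snap","from functools import lru_cache\n@lru_cache(None)\ndef cal(n): return ctrl.calibration(n)\ndef snap",1)
open('h.py','w').write(s)
E
python3 - <<'E'
from meas import *
a=cv2.imread('pics/top0.png');
for n,c in dict(square=(441,207)).items():
    print(n,'foam',rect(seg(a,c,36,lambda s:dark(s)|yel(s),.022)),'floor',rect(seg(a,c,36,yel,.008)))
print('adapter top',rect(seg(a,(241,271),24,dark,.04)))
for z in(.042,0):print('cam',rect(seg(a,(364,252),18,red,z)))
lid=lambda s:s.min(2)>178
print('table/lid level',a[285,400],a[266,427])
P=seg(a,(426,267),14,lid,.07);print('lid',rect(P),cv2.minEnclosingCircle((P*1000).astype(np.float32)))
x0,y0=275,232
s=cv2.resize(a[y0:284,x0:320],None,fx=K,fy=K,interpolation=cv2.INTER_CUBIC).astype(int)
m=(s.max(2)<110).astype(np.uint8)
n,l,st,ce=cv2.connectedComponentsWithStats(m)
for i in range(1,n):
    if st[i,4]>150:
        p=(ce[i]+.5)/K-.5+[x0,y0];print('fit',st[i,4],p.round(1),px2w('top',p,.045).round(4))
E
```

```text
square foam (array([ 588.3, -343.2]), array([152.1, 101.9]), 9.3) floor (array([ 588.9, -343.3]), array([69.2, 67.1]), 9.4)
adapter top (array([406.7, 269.8]), array([106.8,  51.6]), -72.3)
cam (array([ 455.7, -102.9]), array([54.2, 52.7]), 38.0)
cam (array([ 457. , -105.6]), array([55.7, 54.1]), 38.0)
table/lid level [151 148 147] [150 148 147]Traceback (most recent call last):
  File "<stdin>", line 9, in <module>
  File "meas.py", line 8, in seg
    k=max(cs,key=cv2.contourArea)[:,0].astype(float)
      ~~~^^^^^^^^^^^^^^^^^^^^^^^^
ValueError: max() iterable argument is empty
```

```bash
python3 - <<'E'
from meas import *
from scipy.optimize import least_squares
a=cv2.imread('pics/top0.png');b=cv2.imread('pics/sc0.png')
x0,y0=275,232
s=cv2.resize(a[y0:284,x0:320],None,fx=K,fy=K,interpolation=cv2.INTER_CUBIC).astype(int)
m=(s.max(2)<110).astype(np.uint8)
n,l,st,ce=cv2.connectedComponentsWithStats(m)
for i in range(1,n):
    if st[i,4]>150:
        p=(ce[i]+.5)/K-.5+[x0,y0];print('fit',st[i,4],p.round(1),px2w('top',p,.045).round(4))
brown=lambda s:(s[...,2]-s[...,0]>25)
P=seg(a,(424,267),14,brown,.036);print('crescent',rect(P))
y=P[:,1]; O=P[P[:,1]>=np.sort(y)[-len(y)*4//10]]
f=least_squares(lambda c:np.hypot(*(O-c).T)-.028,[.41,-.28],loss='soft_l1',f_scale=.002);print('circ',f.x.round(4),np.abs(f.fun).mean())
# scene: project brown band of model, compare its column bounds
s=cv2.resize(b[215:275,190:235],None,fx=K,fy=K,interpolation=cv2.INTER_CUBIC).astype(int)
m=brown(s); q=np.argwhere(m); print('scene brown',(q.min(0)/K+[215,190]),(q.max(0)/K+[215,190]))
for X in ([*f.x,.005],[*f.x,.036],[*f.x,.07]): print(w2px('scene',X).round(1))
cv2.imwrite('pics/jar.png',np.hstack([cv2.resize(b[215:275,180:240],None,fx=6,fy=6,interpolation=0),cv2.resize(a[237:297,394:454],None,fx=6,fy=6,interpolation=0)]))
E
```

```text
fit 1204 [285.4 244.8] [0.4833 0.1323 0.045 ]
fit 781 [289.6 249. ] [0.4703 0.1201 0.045 ]
fit 746 [294.5 255.7] [0.45   0.1058 0.045 ]
fit 714 [299.6 262.5] [0.4295 0.0912 0.045 ]
fit 742 [304.7 269. ] [0.4098 0.0765 0.045 ]
fit 248 [305.3 274.7] [0.3928 0.0749 0.045 ]
crescent (array([ 405.9, -264.4]), array([54.2, 30.5]), -2.1)
circ [ 0.4052 -0.279 ] 0.002278070380764421
scene brown [241.875 201.875] [260.875 221.   ]
[211.1 254. ]
[210.  245.1]
[208.7 235.1]
```

View pics/jar.png

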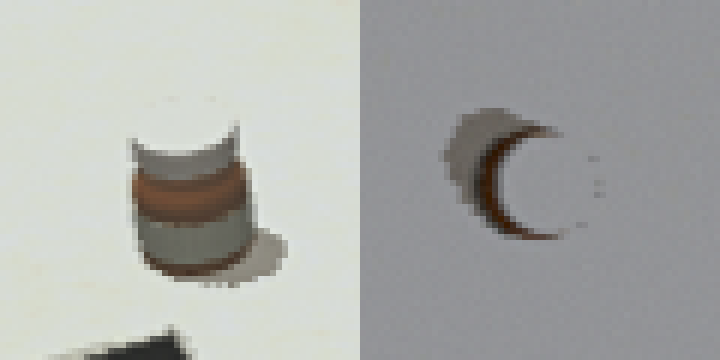

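The jar crop shows its body about 201.9–221 px wide in the scene view, near the predicted column (210.5). That puts the jar at about (0.405, −0.277), standing upright. I now have the poses, so I'll write a planning helper and start with the adapter.

```bash
cat > plan.py <<'E'
# plan legs: x,y,z (m), closing-line yaw (deg) -> shift in tool axes (cm) and turn (rad)
import sys, json, numpy as np
from scipy.spatial.transform import Rotation as Ro
from station import ctrl
o=ctrl.get_obs(); p=np.array(o['tool_pos']);R=Ro.from_rotvec(o['tool_rot'])
print('t',o['t'],'q',np.round(o['q'],2),'p',p.round(4),'f',np.round(o['contact_force'],1),'open',round(o['opening'],4),'grip',round(o['grip_force'],1))
for x,y,z,c in json.loads(sys.argv[1]):
    M=R.as_matrix(); cur=np.degrees(np.arctan2(M[1,1],M[0,1]))
    d=(c-cur+90)%180-90; c=np.radians(cur+d)
    N=Ro.from_matrix(np.array([[-np.sin(c),np.cos(c),0],[np.cos(c),np.sin(c),0],[0,0,-1]]).T)
    N=Ro.from_matrix(np.column_stack([[-np.sin(c),np.cos(c),0],[np.cos(c),np.sin(c),0],[0,0,-1]]))
    q=np.array([x,y,z]); print('cm',(M.T@(q-p)*100).round(2),'turn',(R.inv()*N).as_rotvec().round(3))
    p,R=q,N
E
sed -i '/np.array(\[\[-np.sin/d' plan.py
python3 plan.py '[[0.4065,0.2705,0.12,17.7],[0.4065,0.2705,0.013,17.7],[0.4065,0.2705,0.12,17.7],[0.649,0.1114,0.12,81.8],[0.649,0.1114,0.022,81.8]]'
```

```text
t 0.5 q [ 0.98  0.05  1.61 -0.    1.48 -0.12] p [0.2818 0.5578 0.2313] f [ 0.1 -0.6  0. ] open 0.0853 grip 0.0
cm [-24.09 -20.02  11.13] turn [-0.     0.     0.794]
cm [ 0.   0.  10.7] turn [0. 0. 0.]
cm [  0.    0.  -10.7] turn [0. 0. 0.]
cm [-22.53  18.26   0.  ] turn [ 0.     0.    -1.119]
cm [0.  0.  9.8] turn [ 0.  0. -0.]
```

```bash
python3 -m handwheel '[[[-24.1,-20.0,11.1],[0,0,0.794]],[[-24.1,-20.0,11.1],[0,0,0.794]],[[-24.1,-20.0,11.1],[0,0,0.794]],[[-24.1,-20.0,11.1],[0,0,0.794]],[[-24.1,-20.0,11.1],[0,0,0.794]]]' -1
python3 -m handwheel '[[[0,0,0],[0,0,0]]]'
python3 plan.py '[[0.4065,0.2705,0.12,17.7],[0.4065,0.2705,0.013,17.7]]'
```

```text
t: 1.12
tool_pos: [0.3999, 0.2861, 0.1267]
tool_rot: [1.855, 2.535, 0.002]
contact_force: [0.5, -0.4, -0.6]
opening: 0.0853
grip_force: 0.0
t: 1.25
tool_pos: [0.3994, 0.2841, 0.1249]
tool_rot: [-1.86, -2.53, 0.005]
contact_force: [-0.3, 1.3, 0.1]
opening: 0.0856
grip_force: 0.0
t 1.25 q [ 0.47 -0.18  2.02 -0.    1.31  0.16] p [0.3994 0.2841 0.1249] f [-0.3  1.3  0.1] open 0.0856 grip 0.0
cm [-1.51  0.28  0.49] turn [-0.003  0.001 -0.006]
cm [ 0.   0.  10.7] turn [0. 0. 0.]
```

```bash
python3 -m handwheel '[[[-1.5,0.3,0.5],[0,0,0]],[[-1.5,0.3,4],[0,0,0]],[[-1.5,0.3,8],[0,0,0]],[[-1.5,0.3,11.2],[0,0,0]],[[-1.5,0.3,11.2],[0,0,0]]]'
python3 - <<'E'
from h import *
a=snap('top','t1.png');b=snap('scene','s1.png')
cv2.imwrite('pics/c3.png',np.hstack([cv2.resize(b[175:255,350:450],None,fx=4,fy=4),cv2.resize(a[231:311,190:290],None,fx=4,fy=4)]))
E
python3 plan.py '[[0.4065,0.2705,0.013,17.7]]'
```

```text
t: 1.88
tool_pos: [0.4046, 0.274, 0.0127]
tool_rot: [-1.849, -2.536, 0.008]
contact_force: [0.0, 0.3, 0.9]
opening: 0.0855
grip_force: 0.0
t 1.975 q [ 0.44 -0.02  2.08 -0.    1.08  0.13] p [0.4074 0.2752 0.016 ] f [ 0.1  0.4 -0.3] open 0.0856 grip 0.0
cm [-0.42 -0.23  0.3 ] turn [ 0.001 -0.     0.001]
```

View pics/c3.png

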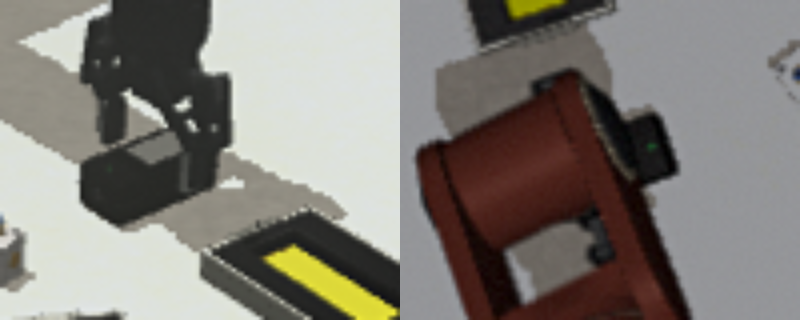

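The fingers straddle the adapter, one on each long side. I'll close and lift.

```bash
python3 -m handwheel '[[[-0.3,0,0.1],[0,0,0]],[[-0.3,0,0.1],[0,0,0]],[[-0.3,0,0.1],[0,0,0]],[[-0.3,0,0.1],[0,0,0]],[[-0.3,0,0.1],[0,0,0]]]' 1 45
python3 -m handwheel '[[[0,0,0],[0,0,0]],[[0,0,0],[0,0,0]]]'
python3 plan.py '[[0.649,0.1114,0.12,81.8]]'
```

```text
t: 2.6
tool_pos: [0.4086, 0.2719, 0.0155]
tool_rot: [1.853, 2.536, 0.002]
contact_force: [-1.0, -1.1, 6.6]
opening: 0.0491
grip_force: 49.4
t: 2.85
tool_pos: [0.4086, 0.2719, 0.0155]
tool_rot: [1.853, 2.536, 0.002]
contact_force: [-1.5, -0.9, 6.3]
opening: 0.0492
grip_force: 49.4
t 2.85 q [ 0.44 -0.02  2.08 -0.    1.08  0.13] p [0.4086 0.2719 0.0155] f [-1.5 -0.9  6.3] open 0.0492 grip 49.4
cm [-22.6   18.04 -10.42] turn [ 2.000e-03  1.000e-03 -1.119e+00]
```

```bash
python3 -m handwheel '[[[0,0,-1],[0,0,0]],[[0,0,-3],[0,0,0]],[[0,0,-5.5],[0,0,0]],[[0,0,-8],[0,0,0]],[[0,0,-9],[0,0,0]]]'
python3 -m handwheel '[[[-3,2.3,0],[0,0,-0.17]],[[-7,5.5,0],[0,0,-0.35]],[[-11,8.7,0],[0,0,-0.53]],[[-15,11.9,0],[0,0,-0.71]],[[-18,14.4,0],[0,0,-0.88]]]'
python3 plan.py '[[0.649,0.1114,0.105,81.8]]'
```

```text
t: 3.48
tool_pos: [0.4082, 0.2718, 0.1055]
tool_rot: [1.852, 2.536, 0.004]
contact_force: [0.6, 0.1, -3.5]
opening: 0.0492
grip_force: 48.5
t: 4.1
tool_pos: [0.6004, 0.1423, 0.1027]
tool_rot: [-0.589, -3.084, 0.001]
contact_force: [-0.4, 0.1, -2.9]
opening: 0.0489
grip_force: 48.3
t 4.1 q [ 0.11  0.14  1.74 -0.    1.26 -1.08] p [0.6004 0.1423 0.1027] f [-0.4  0.1 -2.9] open 0.0489 grip 48.3
cm [-5.66 -1.08 -0.24] turn [-0.001 -0.001 -0.234]
```

```bash
python3 -m handwheel '[[[-3,-0.5,0],[0,0,-0.12]],[[-5.5,-1.1,0],[0,0,-0.234]],[[-5.7,-1.1,0],[0,0,-0.234]],[[-5.7,-1.1,0],[0,0,-0.234]],[[-5.7,-1.1,0],[0,0,-0.234]]]'
python3 plan.py '[[0.649,0.1114,0.0245,81.8]]'
```

```text
t: 4.72
tool_pos: [0.6473, 0.113, 0.1034]
tool_rot: [-0.232, -3.132, -0.0]
contact_force: [0.5, 0.3, -2.6]
opening: 0.0493
grip_force: 48.3
t 4.725 q [ 0.06  0.23  1.64  0.    1.27 -1.36] p [0.6473 0.113  0.1034] f [ 0.5  0.3 -2.6] open 0.0493 grip 48.3
cm [-0.2  -0.13  7.89] turn [-0.    -0.001 -0.005]
```

```bash
python3 -m handwheel '[[[-0.2,-0.1,2],[0,0,0]],[[-0.2,-0.1,4],[0,0,0]],[[-0.2,-0.1,5.5],[0,0,0]],[[-0.2,-0.1,6],[0,0,0]],[[-0.2,-0.1,6],[0,0,0]]]'
python3 plan.py '[[0.649,0.1114,0.0235,81.8]]'
python3 - <<'E'
from h import *
a=snap('top','t2.png');b=snap('scene','s2.png')
cv2.imwrite('pics/c4.png',np.hstack([cv2.resize(b[225:305,330:430],None,fx=4,fy=4),cv2.resize(a[155:235,240:340],None,fx=4,fy=4)]))
E
```

```text
t: 5.35
tool_pos: [0.6499, 0.1111, 0.0432]
tool_rot: [-0.232, -3.132, 0.0]
contact_force: [-0.0, -0.3, -2.9]
opening: 0.0493
grip_force: 48.3
t 5.35 q [ 0.06  0.31  1.66  0.    1.18 -1.37] p [0.6499 0.1111 0.0432] f [-0.  -0.3 -2.9] open 0.0493 grip 48.3
cm [0.09 0.02 1.97] turn [-0.    -0.001 -0.005]
```

View pics/c4.png

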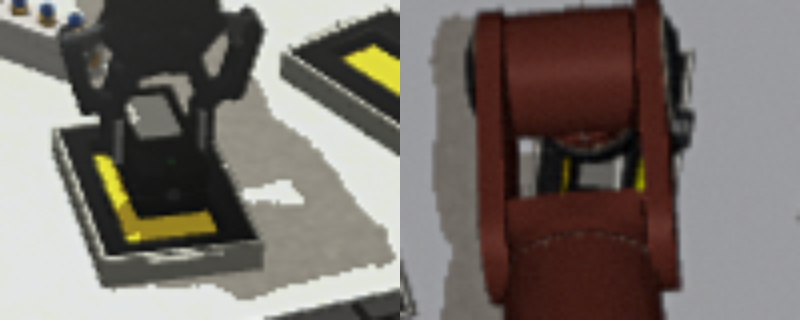

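The adapter hangs level, centred and aligned over the wide cut-out, with yellow showing on both sides. I'll lower it gently.

```bash
python3 -m handwheel '[[[0,0,0.5],[0,0,0]],[[0,0,1],[0,0,0]],[[0,0,1.4],[0,0,0]],[[0,0,1.7],[0,0,0]],[[0,0,1.8],[0,0,0]]]'
python3 -m handwheel '[[[0,0,0.1],[0,0,0]],[[0,0,0.1],[0,0,0]],[[0,0,0.1],[0,0,0]]]'
```

```text
t: 6.08
tool_pos: [0.65, 0.1111, 0.0255]
tool_rot: [-0.232, -3.132, 0.0]
contact_force: [-0.2, -0.5, -2.6]
opening: 0.0497
grip_force: 48.3
t: 6.45
tool_pos: [0.6503, 0.1111, 0.0251]
tool_rot: [0.232, 3.133, 0.0]
contact_force: [0.3, -0.2, -3.0]
opening: 0.0492
grip_force: 48.3
```

```bash
python3 -m handwheel '[[[0,0,0.05],[0,0,0]],[[0,0,0.1],[0,0,0]],[[0,0,0.1],[0,0,0]]]' | grep -E 'pos|force'
python3 -m handwheel '[[[0,0,0.05],[0,0,0]],[[0,0,0.1],[0,0,0]],[[0,0,0.1],[0,0,0]]]'| grep -E 'pos|force'
```

```text
tool_pos: [0.6501, 0.1111, 0.0238]
contact_force: [0.8, 0.5, -3.3]
grip_force: 48.3
tool_pos: [0.6503, 0.1111, 0.0235]
contact_force: [-3.4, -1.1, 2.6]
grip_force: 48.9
```

```bash
python3 -m handwheel '[[[0,0,0],[0,0,0]],[[0,0,0],[0,0,0]],[[0,0,0],[0,0,0]],[[0,0,0],[0,0,0]],[[0,0,0],[0,0,0]]]' -1| grep -E 'pos|force|open'
python3 -m handwheel '[[[0,0,-2],[0,0,0]],[[0,0,-5],[0,0,0]],[[0,0,-8],[0,0,0]],[[0,0,-10],[0,0,0]],[[0,0,-10],[0,0,0]]]'| grep -E 'pos|force'
python3 plan.py '[[0.440,0.0984,0.12,125.8],[0.440,0.0984,0.013,125.8]]'
```

```text
tool_pos: [0.6502, 0.1111, 0.0229]
contact_force: [0.2, 0.0, 0.1]
opening: 0.0855
grip_force: 0.0
tool_pos: [0.6518, 0.1112, 0.1261]
contact_force: [-0.7, 0.2, -1.0]
grip_force: 0.0
t 8.45 q [ 0.06  0.21  1.62 -0.    1.31 -1.37] p [0.6518 0.1112 0.1261] f [-0.7  0.2 -1. ] open 0.0857 grip 0.0
cm [20.77 -4.38  0.5 ] turn [-0.001  0.005 -0.773]
cm [ 0.   0.  10.7] turn [0. 0. 0.]
```

```bash
python3 -m handwheel '[[[5.5,-1.1,0],[0,0,-0.18]],[[11,-2.3,0],[0,0,-0.36]],[[16,-3.5,0.2],[0,0,-0.54]],[[20.8,-4.4,0.4],[0,0,-0.773]],[[20.8,-4.4,0.4],[0,0,-0.773]]]' | grep -E 'pos|force|open'
python3 -m handwheel '[[[0,0,0],[0,0,0]]]' | grep pos
python3 - <<'E'
from h import *
a=snap('top','t3.png')
cv2.imwrite('pics/c5.png',cv2.resize(a[150:300,200:360],None,fx=3.7,fy=3.7))
E
python3 plan.py '[[0.440,0.0984,0.12,125.8],[0.440,0.0984,0.015,125.8]]'
```

```text
tool_pos: [0.433, 0.0981, 0.1154]
contact_force: [0.4, 0.5, 0.3]
opening: 0.0854
grip_force: 0.0
tool_pos: [0.4368, 0.0982, 0.1178]
t 9.25 q [ 0.05 -0.29  2.12 -0.    1.31 -2.14] p [0.4376 0.0982 0.1182] f [0.2 0.2 0.3] open 0.0854 grip 0.0
cm [-0.21 -0.12 -0.18] turn [ 0.001 -0.001 -0.   ]
cm [ 0.   0.  10.5] turn [0. 0. 0.]
```

View pics/c5.png

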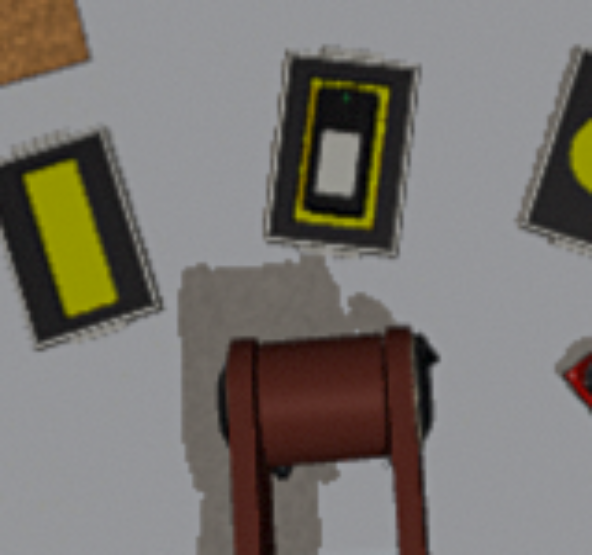

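The adapter sits square inside the wide cut-out with yellow showing all round. The tool is now above the manifold, so I'll descend and grip.

```bash
python3 -m handwheel '[[[0,0,3],[0,0,0]],[[0,0,6],[0,0,0]],[[0,0,9],[0,0,0]],[[0,0,10.4],[0,0,0]],[[0,0,10.4],[0,0,0]]]' | grep -E 'pos|force'
python3 -m handwheel '[[[0,0,0],[0,0,0]],[[0,0,0],[0,0,0]]]' | grep -E 'pos|force'
python3 plan.py '[[0.440,0.0984,0.0155,125.8]]'
```

```text
tool_pos: [0.4375, 0.0981, 0.014]
contact_force: [0.2, -0.2, 0.4]
grip_force: 0.0
tool_pos: [0.4392, 0.0983, 0.0163]
contact_force: [0.1, 0.2, 0.7]
grip_force: 0.0
t 10.125 q [ 0.05 -0.13  2.18  0.    1.09 -2.14] p [0.4392 0.0983 0.0163] f [0.1 0.2 0.7] open 0.0853 grip 0.0
cm [-0.07 -0.04  0.08] turn [-0.001  0.002  0.   ]
```

```bash
python3 -m handwheel '[[[0,0,0.1],[0,0,0]],[[0,0,0.1],[0,0,0]],[[0,0,0.1],[0,0,0]],[[0,0,0.1],[0,0,0]],[[0,0,0.1],[0,0,0]]]' 1 45 | grep -E 'pos|force|open'
python3 -m handwheel '[[[0,0,0],[0,0,0]],[[0,0,0],[0,0,0]],[[0,0,0],[0,0,0]],[[0,0,0],[0,0,0]]]' | grep -E 'pos|force|open'
python3 -m handwheel '[[[0,0,-1],[0,0,0]],[[0,0,-3],[0,0,0]],[[0,0,-5.5],[0,0,0]],[[0,0,-8],[0,0,0]],[[0,0,-9],[0,0,0]]]'  | grep -E 'pos|force|open'
python3 -m handwheel '[[[0,0,0],[0,0,0]],[[0,0,0],[0,0,0]]]' | grep -E 'pos|force'
python3 plan.py '[[0.5855,0.339,0.105,106.5],[0.5855,0.339,0.043,106.5]]'
```

```text
tool_pos: [0.4384, 0.0981, 0.0143]
contact_force: [0.8, -1.8, 2.0]
opening: 0.0293
grip_force: 45.8
tool_pos: [0.4384, 0.0981, 0.0143]
contact_force: [0.3, -2.6, 4.6]
opening: 0.0292
grip_force: 46.1
tool_pos: [0.4375, 0.0985, 0.1043]
contact_force: [0.2, -0.3, -4.5]
opening: 0.0291
grip_force: 45.3
tool_pos: [0.4367, 0.0982, 0.1023]
contact_force: [0.3, 0.7, -5.0]
grip_force: 45.3
t 12.125 q [ 0.05 -0.27  2.13  0.    1.28 -2.14] p [0.4367 0.0982 0.1023] f [ 0.3  0.7 -5. ] open 0.0288 grip 45.3
cm [-26.15  10.82  -0.31] turn [ 0.001 -0.003  0.337]
cm [0.  0.  6.2] turn [0. 0. 0.]
```

```bash
python3 -m handwheel '[[[-3.5,1.4,0],[0,0,0.06]],[[-8,3.3,0],[0,0,0.12]],[[-13,5.4,0],[0,0,0.18]],[[-18,7.5,0],[0,0,0.25]],[[-22.5,9.3,-0.3],[0,0,0.3]]]' | grep -E 'pos|force'
python3 -m handwheel '[[[-2.2,0.9,0],[0,0,0.037]],[[-3.65,1.5,0],[0,0,0.037]],[[-3.65,1.5,0],[0,0,0.037]],[[-3.65,1.5,0],[0,0,0.037]]]' | grep -E 'pos|force'
python3 plan.py '[[0.5855,0.339,0.043,106.5]]'
```

```text
tool_pos: [0.5655, 0.3066, 0.1043]
contact_force: [0.1, 0.3, -4.3]
grip_force: 45.2
tool_pos: [0.5947, 0.3305, 0.1053]
contact_force: [-1.2, 0.2, -4.8]
grip_force: 45.5
t 13.25 q [ 0.4   0.28  1.57 -0.    1.29 -1.46] p [0.5947 0.3305 0.1053] f [-1.2  0.2 -4.8] open 0.0291 grip 45.5
cm [0.62 1.08 6.23] turn [-0.    -0.003  0.   ]
```

```bash
python3 -m handwheel '[[[0.6,1.1,1],[0,0,0]],[[0.6,1.1,2.5],[0,0,0]],[[0.6,1.1,4.5],[0,0,0]],[[0.6,1.1,6],[0,0,0]],[[0.6,1.1,6.2],[0,0,0]]]' | grep -E 'pos|force'
python3 -m handwheel '[[[0,0,0],[0,0,0]],[[0,0,0],[0,0,0]]]' | grep -E 'pos|force'
python3 plan.py '[[0.5855,0.339,0.0223,106.5]]'
python3 - <<'E'
from h import *
b=snap('scene','s4.png')
cv2.imwrite('pics/c6.png',cv2.resize(b[190:290,380:490],None,fx=5,fy=5))
E
```

```text
tool_pos: [0.5854, 0.3391, 0.042]
contact_force: [0.0, -0.2, -4.3]
grip_force: 45.4
tool_pos: [0.5878, 0.3403, 0.0461]
contact_force: [-0.5, 0.1, -5.3]
grip_force: 45.4
t 14.125 q [ 0.42  0.34  1.61  0.    1.19 -1.44] p [0.5878 0.3403 0.0461] f [-0.5  0.1 -5.3] open 0.0292 grip 45.4
cm [ 0.26 -0.06  2.38] turn [0.    0.002 0.   ]
```

View pics/c6.png

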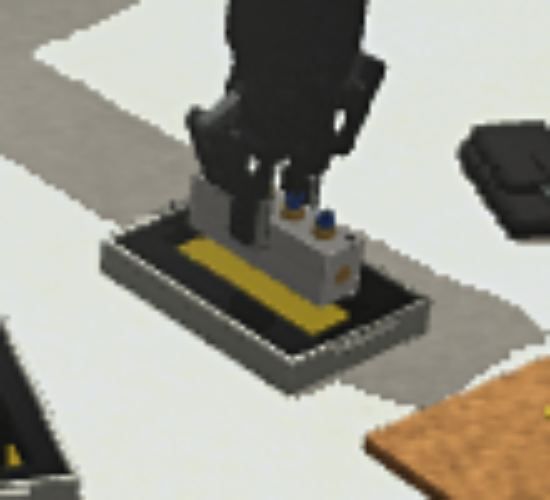

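The manifold is parallel to the slim cut-out and hanging over it (the yellow strip shows in front). I'll lower it.

```bash
python3 -m handwheel '[[[0.1,0,0.5],[0,0,0]],[[0.2,0,1],[0,0,0]],[[0.2,0,1.5],[0,0,0]],[[0.2,0,1.9],[0,0,0]],[[0.2,0,2.1],[0,0,0]]]' | grep -E 'pos|force'
python3 -m handwheel '[[[0,0,0.05],[0,0,0]],[[0,0,0.1],[0,0,0]],[[0,0,0.1],[0,0,0]]]' | grep -E 'pos|force'
python3 -m handwheel '[[[0,0,0.05],[0,0,0]],[[0,0,0.1],[0,0,0]],[[0,0,0.1],[0,0,0]]]'| grep -E 'pos|force'
```

```text
tool_pos: [0.5848, 0.3393, 0.0234]
contact_force: [-0.3, -1.1, -4.8]
grip_force: 45.5
tool_pos: [0.5851, 0.3395, 0.0231]
contact_force: [-0.5, 0.1, -4.7]
grip_force: 45.5
tool_pos: [0.5851, 0.3395, 0.0223]
contact_force: [-0.9, -0.4, -2.9]
grip_force: 45.8
```

```bash
python3 -m handwheel '[[[0,0,0.05],[0,0,0]],[[0,0,0.1],[0,0,0]],[[0,0,0.1],[0,0,0]]]'| grep -E 'pos|force'
python3 -m handwheel '[[[0,0,0],[0,0,0]],[[0,0,0],[0,0,0]],[[0,0,0],[0,0,0]],[[0,0,0],[0,0,0]],[[0,0,0],[0,0,0]]]' -1| grep -E 'pos|force|open'
python3 -m handwheel '[[[0,0,-2],[0,0,0]],[[0,0,-5],[0,0,0]],[[0,0,-8],[0,0,0]],[[0,0,-10],[0,0,0]],[[0,0,-10],[0,0,0]]]'| grep -E 'pos|force'
python3 -m handwheel '[[[0,0,0],[0,0,0]],[[0,0,0],[0,0,0]]]' | grep -E 'pos|force'
python3 plan.py '[[0.456,-0.103,0.125,128],[0.456,-0.103,0.015,128]]'
```

```text
tool_pos: [0.5851, 0.3395, 0.0223]
contact_force: [-5.1, -1.9, 5.2]
grip_force: 46.9
tool_pos: [0.585, 0.3394, 0.0208]
contact_force: [-0.8, 0.1, -0.3]
opening: 0.0854
grip_force: 0.0
tool_pos: [0.5865, 0.3401, 0.1241]
contact_force: [1.4, 0.7, 0.5]
grip_force: 0.0
tool_pos: [0.584, 0.339, 0.1189]
contact_force: [-0.1, 0.6, -0.4]
grip_force: 0.0
t 17.425 q [ 0.42  0.26  1.58 -0.    1.31 -1.44] p [0.584  0.339  0.1189] f [-0.1  0.6 -0.4] open 0.0854 grip 0.0
cm [ 24.83 -38.74  -0.52] turn [ 0.    -0.003 -0.375]
cm [ 0.  0. 11.] turn [0. 0. 0.]
```

```bash
python3 -m handwheel '[[[3,-4.7,0],[0,0,0]],[[6,-9.5,0],[0,0,0]],[[9.3,-14.5,0],[0,0,0]],[[12.6,-19.6,0],[0,0,0]],[[15.8,-24.6,0],[0,0,0]]]'| grep -E 'pos|force'
python3 -m handwheel '[[[3,-4.7,0],[0,0,-0.1]],[[6,-9.5,0],[0,0,-0.25]],[[9,-14.1,-0.5],[0,0,-0.375]],[[9,-14.1,-0.5],[0,0,-0.375]],[[9,-14.1,-0.5],[0,0,-0.375]]]'| grep -E 'pos|force'
python3 plan.py '[[0.456,-0.103,0.125,128],[0.456,-0.103,0.015,128]]'
```

```text
tool_pos: [0.502, 0.057, 0.1198]
contact_force: [0.1, -1.1, 0.7]
grip_force: 0.0
tool_pos: [0.4568, -0.1018, 0.1251]
contact_force: [0.5, -0.0, 0.6]
grip_force: 0.0
t 18.675 q [-0.38 -0.24  2.07  0.    1.32 -2.61] p [ 0.4568 -0.1018  0.1251] f [ 0.5 -0.   0.6] open 0.0851 grip 0.0
cm [ 0.14 -0.05  0.01] turn [ 0.002 -0.    -0.001]
cm [ 0.  0. 11.] turn [0. 0. 0.]
```

```bash
python3 -m handwheel '[[[0.1,0,2.5],[0,0,0]],[[0.1,0,5],[0,0,0]],[[0.1,0,7.5],[0,0,0]],[[0.1,0,10],[0,0,0]],[[0.1,0,11],[0,0,0]]]' | grep -E 'pos|force'
python3 -m handwheel '[[[0,0,0],[0,0,0]],[[0,0,0],[0,0,0]]]' | grep -E 'pos|force'
python3 -m handwheel '[[[0,0,0],[0,0,0]],[[0,0,0],[0,0,0]],[[0,0,0],[0,0,0]],[[0,0,0],[0,0,0]],[[0,0,0],[0,0,0]]]' 1 45 | grep -E 'pos|force|open'
python3 -m handwheel '[[[0,0,0],[0,0,0]],[[0,0,0],[0,0,0]]]' | grep -E 'pos|force|open'
```

```text
tool_pos: [0.4552, -0.1007, 0.0138]
contact_force: [0.3, -0.1, 0.7]
grip_force: 0.0
tool_pos: [0.4573, -0.1026, 0.0169]
contact_force: [-0.4, 0.4, 1.3]
grip_force: 0.0
tool_pos: [0.4572, -0.103, 0.0169]
contact_force: [-0.3, -0.8, 6.3]
opening: 0.0528
grip_force: 50.2
tool_pos: [0.4572, -0.103, 0.0169]
contact_force: [-0.6, 0.6, 6.5]
opening: 0.0529
grip_force: 50.2
```

```bash
python3 -m handwheel '[[[0,0,-1],[0,0,0]],[[0,0,-3],[0,0,0]],[[0,0,-5.5],[0,0,0]],[[0,0,-8],[0,0,0]],[[0,0,-9],[0,0,0]]]'  | grep -E 'pos|force|open'
python3 -m handwheel '[[[0,0,0],[0,0,0]],[[0,0,0],[0,0,0]]]' | grep -E 'pos|force'
python3 plan.py '[[0.5887,-0.3432,0.105,99.35],[0.5887,-0.3432,0.046,99.35]]'
```

```text
tool_pos: [0.4567, -0.1029, 0.1071]
contact_force: [1.1, -0.7, -3.7]
opening: 0.0531
grip_force: 49.4
tool_pos: [0.4555, -0.1023, 0.1045]
contact_force: [-0.4, 0.0, -2.3]
grip_force: 49.4
t 21.3 q [-0.38 -0.22  2.09 -0.    1.28 -2.61] p [ 0.4555 -0.1023  0.1045] f [-0.4  0.  -2.3] open 0.0532 grip 49.4
cm [  4.33 -27.18  -0.1 ] turn [ 0.002 -0.002  0.5  ]
cm [0.  0.  5.9] turn [0. 0. 0.]
```

```bash
python3 -m handwheel '[[[0.6,-4,0],[0,0,0.07]],[[1.5,-9.5,0],[0,0,0.17]],[[2.4,-15,0],[0,0,0.27]],[[3.3,-20.5,0],[0,0,0.38]],[[4,-25,0],[0,0,0.48]]]' | grep -E 'pos|force'
python3 plan.py '[[0.5887,-0.3432,0.1045,99.35],[0.5887,-0.3432,0.046,99.35]]'
```

```text
tool_pos: [0.5788, -0.3258, 0.1037]
contact_force: [0.7, 0.6, -2.6]
grip_force: 49.2
t 21.925 q [-0.62  0.25  1.62 -0.    1.28 -2.37] p [ 0.5788 -0.3258  0.1037] f [ 0.7  0.6 -2.6] open 0.0532 grip 49.2
cm [-0.67 -1.88 -0.08] turn [ 0.002 -0.002  0.016]
cm [0.   0.   5.85] turn [0. 0. 0.]
```

```bash
python3 -m handwheel '[[[-0.4,-1,0],[0,0,0.016]],[[-0.7,-1.9,0],[0,0,0.016]],[[-0.7,-1.9,0],[0,0,0.016]],[[-0.7,-1.9,0],[0,0,0.016]]]' | grep -E 'pos|force'
python3 -m handwheel '[[[0,0,1],[0,0,0]],[[0,0,2.5],[0,0,0]],[[0,0,4.5],[0,0,0]],[[0,0,5.8],[0,0,0]],[[0,0,5.8],[0,0,0]]]' | grep -E 'pos|force'
python3 -m handwheel '[[[0,0,0],[0,0,0]],[[0,0,0],[0,0,0]]]' | grep -E 'pos|force'
python3 plan.py '[[0.5887,-0.3432,0.025,99.35]]'
```

```text
tool_pos: [0.5888, -0.3406, 0.1057]
contact_force: [0.6, 0.5, -3.6]
grip_force: 49.3
tool_pos: [0.5878, -0.3408, 0.0452]
contact_force: [0.1, 0.6, -2.5]
grip_force: 49.3
tool_pos: [0.5898, -0.3423, 0.0491]
contact_force: [0.8, -0.3, -2.3]
grip_force: 49.3
t 23.3 q [-0.63  0.34  1.6   0.    1.2  -2.37] p [ 0.5898 -0.3423  0.0491] f [ 0.8 -0.3 -2.3] open 0.0525 grip 49.3
cm [ 0.13 -0.07  2.41] turn [-0.001  0.001  0.004]
```

Within about 1.5 mm of the cut-out's centre, and the walls are 8 mm away. I'll lower it.

```bash
python3 -m handwheel '[[[0.1,-0.1,0.5],[0,0,0]],[[0.1,-0.1,1],[0,0,0]],[[0.1,-0.1,1.5],[0,0,0]],[[0.1,-0.1,1.9],[0,0,0]],[[0.1,-0.1,2.1],[0,0,0]]]' | grep -E 'pos|force'
python3 -m handwheel '[[[0,0,0.05],[0,0,0]],[[0,0,0.1],[0,0,0]],[[0,0,0.1],[0,0,0]]]' | grep -E 'pos|force'
python3 -m handwheel '[[[0,0,0.05],[0,0,0]],[[0,0,0.1],[0,0,0]],[[0,0,0.1],[0,0,0]]]'| grep -E 'pos|force'
```

```text
tool_pos: [0.5881, -0.3427, 0.0263]
contact_force: [-0.4, 0.3, -2.6]
grip_force: 49.3
tool_pos: [0.5884, -0.343, 0.0261]
contact_force: [-0.2, 0.7, -3.3]
grip_force: 49.3
tool_pos: [0.5884, -0.3429, 0.025]
contact_force: [0.7, 0.8, -2.6]
grip_force: 49.4
```

```bash
python3 -m handwheel '[[[0,0,0.05],[0,0,0]],[[0,0,0.1],[0,0,0]],[[0,0,0.1],[0,0,0]]]'| grep -E 'pos|force'
python3 -m handwheel '[[[0,0,0],[0,0,0]],[[0,0,0],[0,0,0]],[[0,0,0],[0,0,0]],[[0,0,0],[0,0,0]],[[0,0,0],[0,0,0]]]' -1| grep -E 'pos|force|open'
python3 -m handwheel '[[[0,0,-2],[0,0,0]],[[0,0,-5],[0,0,0]],[[0,0,-8],[0,0,0]],[[0,0,-11],[0,0,0]],[[0,0,-12],[0,0,0]]]'| grep -E 'pos|force'
python3 -m handwheel '[[[0,0,0],[0,0,0]],[[0,0,0],[0,0,0]]]' | grep -E 'pos|force'
python3 plan.py '[[0.405,-0.277,0.145,100],[0.405,-0.277,0.013,100]]'
```

```text
tool_pos: [0.5884, -0.343, 0.025]
contact_force: [-4.5, 2.8, 5.2]
grip_force: 50.4
tool_pos: [0.5884, -0.3429, 0.0239]
contact_force: [0.1, -0.0, 0.4]
opening: 0.0855
grip_force: 0.0
tool_pos: [0.5899, -0.344, 0.1485]
contact_force: [0.4, 0.3, -0.4]
grip_force: 0.0
tool_pos: [0.5876, -0.3423, 0.1423]
contact_force: [-0.8, 1.0, 0.1]
grip_force: 0.0
t 26.55 q [-0.64  0.25  1.55  0.    1.35 -2.37] p [ 0.5876 -0.3423  0.1423] f [-0.8  1.   0.1] open 0.0852 grip 0.0
cm [16.92  9.48 -0.23] turn [ 0.002 -0.002 -0.007]
cm [ 0.   0.  13.2] turn [0. 0. 0.]
```

```bash
python3 -m handwheel '[[[4.2,2.4,0],[0,0,0]],[[8.5,4.8,0],[0,0,0]],[[12.8,7.2,0],[0,0,0]],[[16.9,9.5,0],[0,0,0]],[[16.9,9.5,0],[0,0,0]]]' | grep -E 'pos|force'
python3 -m handwheel '[[[0,0,0],[0,0,0]],[[0,0,0],[0,0,0]]]' | grep -E 'pos|force'
python3 plan.py '[[0.405,-0.277,0.015,100]]'
python3 - <<'E'
from h import *
b=snap('scene','s5.png')
cv2.imwrite('pics/c7.png',cv2.resize(b[175:325,140:300],None,fx=3.7,fy=3.7))
E
```

```text
tool_pos: [0.4026, -0.2752, 0.141]
contact_force: [0.8, -0.1, 1.1]
grip_force: 0.0
tool_pos: [0.4067, -0.2778, 0.144]
contact_force: [0.4, 0.2, 0.7]
grip_force: 0.0
t 27.425 q [-0.75 -0.2   2.    0.    1.34 -2.49] p [ 0.4067 -0.2778  0.144 ] f [0.4 0.2 0.7] open 0.0857 grip 0.0
cm [ 0.16  0.11 12.9 ] turn [-0.     0.    -0.007]
```

View pics/c7.png

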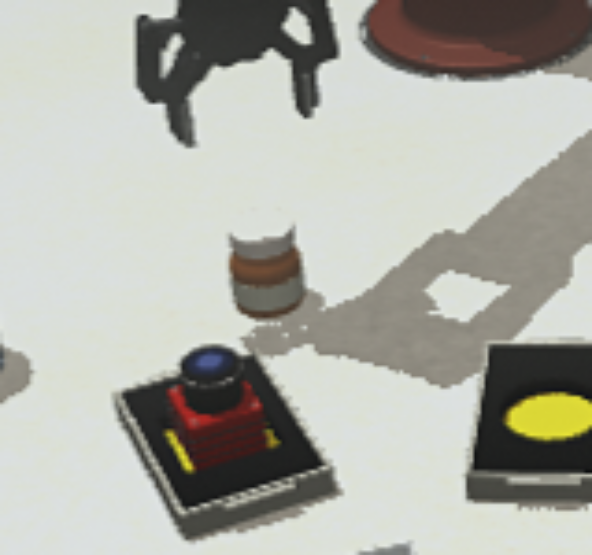

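The camera sits upright and centred in its cut-out, with even yellow strips on both sides. The open fingers are centred over the jar, with their midpoint at about col 242 in the crop, as predicted.

```bash
python3 -m handwheel '[[[0.1,0,3],[0,0,0]],[[0.1,0,6],[0,0,0]],[[0.1,0,9],[0,0,0]],[[0.1,0,11.5],[0,0,0]],[[0.1,0,12.9],[0,0,0]]]' | grep -E 'pos|force'
python3 -m handwheel '[[[0,0,0],[0,0,0]],[[0,0,0],[0,0,0]]]' | grep -E 'pos|force'
python3 -m handwheel '[[[0,0,0],[0,0,0]],[[0,0,0],[0,0,0]],[[0,0,0],[0,0,0]],[[0,0,0],[0,0,0]],[[0,0,0],[0,0,0]]]' 1 40 | grep -E 'pos|force|open'
python3 -m handwheel '[[[0,0,0],[0,0,0]],[[0,0,0],[0,0,0]]]' | grep -E 'pos|force|open'
```

```text
tool_pos: [0.4049, -0.2772, 0.0134]
contact_force: [0.1, -0.3, 0.4]
grip_force: 0.0
tool_pos: [0.4057, -0.2782, 0.016]
contact_force: [-0.5, -0.2, 0.1]
grip_force: 0.0
tool_pos: [0.4056, -0.2779, 0.0163]
contact_force: [-1.5, 0.8, 5.9]
opening: 0.0546
grip_force: 42.8
tool_pos: [0.4056, -0.2779, 0.0163]
contact_force: [-0.6, 2.5, 5.1]
opening: 0.0542
grip_force: 42.8
```

```bash
python3 -m handwheel '[[[0,0,-1],[0,0,0]],[[0,0,-3],[0,0,0]],[[0,0,-5.5],[0,0,0]],[[0,0,-8],[0,0,0]],[[0,0,-9],[0,0,0]]]'  | grep -E 'pos|force|open'
python3 -m handwheel '[[[0,0,0],[0,0,0]],[[0,0,0],[0,0,0]]]' | grep -E 'pos|force'
python3 plan.py '[[0.641,-0.113,0.105,100]]'
```

```text
tool_pos: [0.4054, -0.278, 0.1065]
contact_force: [0.8, -0.5, -3.1]
opening: 0.0541
grip_force: 43.4
tool_pos: [0.4042, -0.2768, 0.1035]
contact_force: [0.2, -0.0, -3.6]
grip_force: 43.3
t 30.1 q [-0.75 -0.16  2.04 -0.    1.27 -2.49] p [ 0.4042 -0.2768  0.1035] f [ 0.2 -0.  -3.6] open 0.0547 grip 43.3
cm [-26.08  12.21  -0.16] turn [ 0.002 -0.001 -0.007]
```

```bash
python3 -m handwheel '[[[-4,1.9,0],[0,0,0]],[[-9,4.2,0],[0,0,0]],[[-14,6.6,0],[0,0,0]],[[-19,8.9,0],[0,0,0]],[[-23.5,11,-0.1],[0,0,0]]]' | grep -E 'pos|force'
python3 -m handwheel '[[[-1.5,0.7,0],[0,0,0]],[[-2.6,1.2,0],[0,0,0]],[[-2.6,1.2,0],[0,0,0]],[[-2.6,1.2,0],[0,0,0]],[[-2.6,1.2,0],[0,0,0]]]' | grep -E 'pos|force'
python3 plan.py '[[0.641,-0.113,0.045,100]]'
```

```text
tool_pos: [0.6188, -0.1283, 0.1039]
contact_force: [0.4, -0.7, -2.3]
grip_force: 43.3
tool_pos: [0.6413, -0.1145, 0.1059]
contact_force: [-0.5, -0.8, -2.6]
grip_force: 43.3
t 31.35 q [-0.29  0.22  1.65 -0.    1.28 -2.03] p [ 0.6413 -0.1145  0.1059] f [-0.5 -0.8 -2.6] open 0.0543 grip 43.3
cm [0.   0.15 6.09] turn [-0.    -0.    -0.008]
```

```bash
python3 -m handwheel '[[[0,0.1,1],[0,0,0]],[[0,0.1,2.5],[0,0,0]],[[0,0.1,4.5],[0,0,0]],[[0,0.1,5.8],[0,0,0]],[[0,0.1,5.8],[0,0,0]]]' | grep -E 'pos|force'
python3 -m handwheel '[[[0,0,0],[0,0,0]],[[0,0,0],[0,0,0]]]' | grep -E 'pos|force'
python3 plan.py '[[0.641,-0.113,0.0243,100]]'
python3 - <<'E'
from h import *
b=snap('scene','s6.png')
cv2.imwrite('pics/c8.png',cv2.resize(b[220:320,230:340],None,fx=5,fy=5))
E
```

```text
tool_pos: [0.6402, -0.1123, 0.0453]
contact_force: [0.2, 0.9, -2.8]
grip_force: 43.3
tool_pos: [0.6426, -0.113, 0.0491]
contact_force: [-0.6, 0.2, -3.4]
grip_force: 43.3
t 32.225 q [-0.29  0.28  1.67 -0.    1.18 -2.03] p [ 0.6426 -0.113   0.0491] f [-0.6  0.2 -3.4] open 0.054 grip 43.3
cm [0.17 0.03 2.48] turn [-0.001  0.002 -0.007]
```

View pics/c8.png

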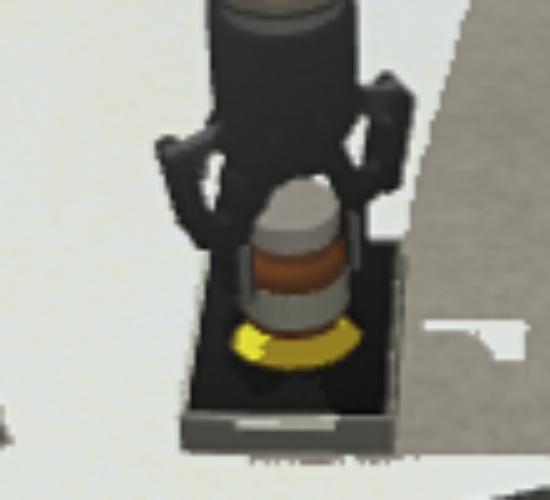

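The jar is upright and centred in column over the round cut-out. I'll lower it.

```bash
python3 -m handwheel '[[[0.1,0,0.5],[0,0,0]],[[0.1,0,1],[0,0,0]],[[0.1,0,1.5],[0,0,0]],[[0.1,0,1.9],[0,0,0]],[[0.1,0,2.1],[0,0,0]]]' | grep -E 'pos|force'
python3 -m handwheel '[[[0,0,0.05],[0,0,0]],[[0,0,0.1],[0,0,0]],[[0,0,0.1],[0,0,0]]]' | grep -E 'pos|force'
python3 -m handwheel '[[[0,0,0.05],[0,0,0]],[[0,0,0.1],[0,0,0]],[[0,0,0.1],[0,0,0]]]'| grep -E 'pos|force'
```

```text
tool_pos: [0.6405, -0.1129, 0.0263]
contact_force: [0.2, 0.3, -2.9]
grip_force: 43.3
tool_pos: [0.6409, -0.113, 0.0261]
contact_force: [-1.0, 1.1, -3.7]
grip_force: 43.3
tool_pos: [0.6408, -0.1129, 0.0249]
contact_force: [-0.7, 0.5, -3.1]
grip_force: 43.3
```

```bash
python3 -m handwheel '[[[0,0,0.05],[0,0,0]],[[0,0,0.1],[0,0,0]],[[0,0,0.1],[0,0,0]]]'| grep -E 'pos|force'
```

```text
tool_pos: [0.6409, -0.113, 0.0244]
contact_force: [-2.5, 0.9, 1.5]
grip_force: 43.7
```

```bash
python3 -m handwheel '[[[0,0,0],[0,0,0]],[[0,0,0],[0,0,0]],[[0,0,0],[0,0,0]],[[0,0,0],[0,0,0]],[[0,0,0],[0,0,0]]]' -1| grep -E 'pos|force|open'
python3 -m handwheel '[[[0,0,-2],[0,0,0]],[[0,0,-5],[0,0,0]],[[0,0,-8],[0,0,0]],[[0,0,-11],[0,0,0]],[[0,0,-12],[0,0,0]]]'| grep -E 'pos|force'
python3 -m handwheel '[[[5,0,0],[0,0,0]],[[10,0,0],[0,0,0]],[[15,0,-2],[0,0,0]],[[20,0,-4],[0,0,0]],[[23,0,-4],[0,0,0]]]'| grep -E 'pos|force'
python3 -m handwheel '[[[0,0,0],[0,0,0]],[[0,0,0],[0,0,0]],[[0,0,0],[0,0,0]]]'| grep -E 'pos|force'
python3 - <<'E'
from h import *
a=snap('top','t7.png');b=snap('scene','s7.png')
cv2.imwrite('pics/c9.png',cv2.resize(a[155:255,140:530],None,fx=2.05,fy=2.05,interpolation=cv2.INTER_CUBIC))
cv2.imwrite('pics/c10.png',cv2.resize(b[200:325,160:480],None,fx=2.5,fy=2.5,interpolation=cv2.INTER_CUBIC))
E
```

```text
tool_pos: [0.6409, -0.113, 0.0239]
contact_force: [-0.2, -0.1, 0.1]
opening: 0.0854
grip_force: 0.0
tool_pos: [0.6426, -0.1134, 0.1483]
contact_force: [-0.3, -0.2, -0.5]
grip_force: 0.0
tool_pos: [0.4129, -0.1517, 0.1854]
contact_force: [0.4, -0.9, -0.2]
grip_force: 0.0
tool_pos: [0.4146, -0.151, 0.1837]
contact_force: [-0.6, -0.2, 0.1]
grip_force: 0.0
```

View pics/c9.png

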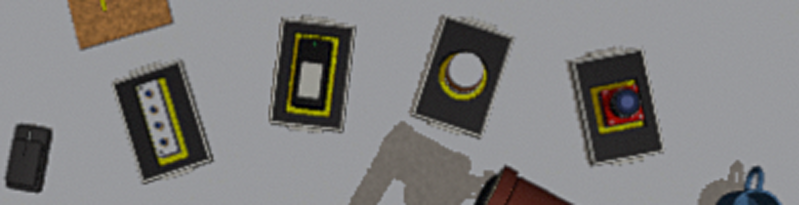

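View pics/c10.png

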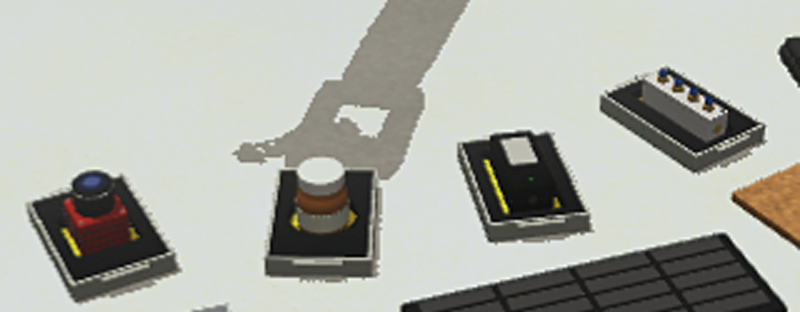

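All four things sit upright and flat inside their cut-outs, the mug and mouse haven't moved, and the arm is clear.

```bash
python3 -c "
from station import ctrl
print(ctrl.finish_job())"
```

```text
the job is handed in; nothing more can be done
None
```

The camera, scent jar, power adapter and air manifold are each upright and flat in their matching foam trays, the mug and mouse were left alone, and the job is handed in at about 36 s of the 99 s limit.

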